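# Seat a post foot in the welding fixture

### The job

Pick up the steel foot plate by its tube stub, lay it flat on the aluminium welding fixture and push it fully home, gently, with a light, steady push of about a kilogram (8 to 14 N) each way: its long edge pressed against both dowels and its short end pressed against the tip of the end stop's screw, bearing on all three at the same time for a moment. Then let go and leave it seated there, ready to tack. Do not push the stop screw back, and leave the other things on the bench alone.

Things in the scene. Friction and masses are not known exactly. Their poses are not given: they have to be found in the camera images.
- foot_plate: Loose dark mill-scale steel part, 0.5 to 0.8 kg: flat plate 80 (its x) x 120 (its y) x 8 mm with an upright round tube stub, 34 mm diameter, 40 tall, on its centre (top 48 mm above the underside, closed: grip it from outside). Origin: centre of the underside. A half turn about z makes no difference. Starts flat on the bench. Steel slides on the fixture with friction about 0.4.
- fixture: Fixed aluminium bed, 170 (its x) x 220 (its y) x 20 mm. Origin: centre of its underside; the plate lies on its top, 20 mm up. Dowels stand towards +x, end stop towards +y; -x and -y sides are open. Behind the dowels, x = 60 to 84 mm, a raised bar 12 tall, 200 long, screw heads 8 higher near its ends. Home: plate's y along this y, plate's edge on both dowels, so plate's origin at x = 0 here.
- dowel_a: Fixed steel dowel, 12 mm diameter, standing 14 mm above the bed. Origin: centre of its foot on the bed, at x = 46, y = -35 mm in the fixture's frame.
- dowel_b: The second dowel, the same, at x = 46, y = +35 mm in the fixture's frame.
- end_stop: Dark steel block 34 (x) x 22 (y) x 18 mm tall, fixed on the bed at x = 0, axes as the fixture's; origin: bottom centre of its -y face, at y = 76 mm in the fixture's frame. A stop screw, 10 mm diameter, axis 6 mm above the bed, sticks out of that face 4 to 28 mm, set anew each job and not in the readings: find it by feel. Its tip is what the plate's end must touch. It slips at about 80 N.
- tube_offcut: Bystander: loose open steel cup-like tube offcut, 40 across by 45 mm. Leave alone.
- spare_block: Bystander: loose aluminium block 60 x 32 x 20 mm. Leave alone.
- wire_brush: Bystander: loose hand brush lying down. Leave alone.
- chipping_hammer: Bystander: loose hammer lying down. Leave alone.
- spanner: Bystander: loose spanner lying down. Leave alone.
- angle_bracket: Bystander: loose steel angle, 70 x 70 x 56 mm. Leave alone.
- spray_can: Bystander: loose upright can, 60 across by 160 mm. Leave alone.
Things that resemble listed ones, but are neither listed nor needed, are in the scene too. Leave any orange or pink look-alike of the foot_plate alone.

How it is judged (in metres and radians):
On the way:
1. the foot plate, flat on the bed, is pressed against both dowels and the end stop at the same time, with at least 1.5 N on each dowel and 3 N on the stop (contact force between foot_plate and dowel_a above 1.5 N and contact force between foot_plate and dowel_b above 1.5 N and contact force between foot_plate and end_stop above 3 N and angle between foot_plate's own z axis and vertical below 0.03 rad), for 0.2 s.
At the end, for the whole second after the job is handed in: The foot plate lies still and flat on the fixture bed (within 2 mm of it and 0.03 rad of level), long edge along the dowels within 0.03 rad, its edge within 2 mm of the dowels and its end within 2 mm of the stop screw's tip, released (x of foot_plate in the frame of fixture between -0.002 and 0.002 m and horizontal distance between foot_plate and stop_screw_c0 between 0.083 and 0.087 m and z of foot_plate in the frame of fixture between 0.018 and 0.022 m and angle between the x axis of foot_plate and the x axis of fixture, either way round below 0.03 rad and angle between foot_plate's own z axis and vertical below 0.03 rad and linear speed of foot_plate below 0.01 m/s); the robot touches nothing.
It fails at once if the plate is pressed on a dowel or the end stop with more than 15 N (contact force between foot_plate and dowel_a above 15 N or contact force between foot_plate and dowel_b above 15 N or contact force between foot_plate and end_stop above 15 N).
It fails at once if the stop screw is pushed back by more than 2 mm (distance of stop_screw_c0 from where it was at the start of the episode above 0.002 m).
It fails at once if a bystander is shifted by more than 20 mm (distance of any of tube_offcut, spare_block, wire_brush, chipping_hammer, spanner, angle_bracket, spray_can from where it was at the start of the episode above 0.02 m).
It also fails if it takes over 72 s, if anything falls off the work surface, if the arm or the gripper's body presses on something with over 40 N, if the wrist force passes 120 N, or if a joint passes its speed limit or range.

### The arm

A 7-joint arm with a two-finger parallel gripper is mounted at the origin on the work surface. World frame = base frame: x ahead of the robot, y to its left, z up, the work surface at z = 0. Lengths are in mm, angles in rad, forces in N, time in s.
With the tool pointing down it reaches from about 350 to 775 mm from the base axis. Payload 3.1 kg.
Tool frame: the origin (TCP) lies between the finger pads; the fingertips stand 8 mm ahead of it and the grasp point (between the pads) lies 11 mm behind it (r.tip_extent is the distance from the TCP to the fingertips, in mm); z points along the fingers, y is the line along which they close (so a half turn about z gives the same grasp; the last joint's range is limited). The gripper opens to 85 mm and grips with 20 to 120 N. Pads are 22 mm wide; open, the fingers measure 114 mm over their backs; the gripper's body (76 mm by 85 mm) begins 54 mm behind the grasp point. The pads swing forward as they close: fully open they stand 13 mm farther back than shut.
Start: joints at [-0.042, 0.311, 0.014, 1.512, -0.004, 1.319, -0.027], TCP at [550.016, 0.032, 239.304] pointing down, gripper open.
Joint ranges: [-2.7, 2.7], [-0.3, 1.91], [-1.27, 1.3], [0.12, 2.57], [-1.44, 4.58], [0.2, 2.03], [-3.05, 3.05]. Speed limits (rad/s): [2.79, 2.79, 3.14, 3.14, 3.14, 3.14, 3.14].

### API

Orientations are given as a unit quaternion [x, y, z, w].
In Python, from cell import r, imaging, job gives the robot as it stands.
- The arm moves only by the shell command python3 -m crank 'ROWS' [FORCE]. ROWS is text: rows parted by semicolons, each of 7 numbers parted by spaces: the opening in per cent of the stroke, from 0 (shut) to 100 (fully open), then the shift along the tool's x, y, z in mm, then the turn, a rotation vector about the tool's x, y, z in rad. A call has 1 to 5 rows; each row is the pose to reach, as a shift and turn from the pose commanded when the call began, along the tool's axes at that moment; what a row does not reach only later rows make up. A row lasts 1/8 s, in which the tool goes at most 62.5 mm and 10.7 degrees, less where a joint would pass 70% of its speed; a pose out of reach is approached as far as the arm can. A call with a gripper value outside its range is refused whole. The fingers move at their own pace and stop on an object; FORCE is the grip in N (left out, the last holds). Time passes only in rows, so rows that repeat a pose let the fingers close. It gives the time, the measured TCP pose, the force, the opening and the grip force at its end, in the units of the state.
- r.observe(): the state, without advancing time (a new reading comes with each control period).
- imaging.capture(name): name is "scene" or "side" or "wrist"; returns the picture (480x640x3 uint8, red, green, blue); there is no depth.
- imaging.camera_params(name): a dict with "camera_matrix" (3x3 intrinsics, pixels), "dist_coeffs" ([k1, k2, p1, p2, k3] as OpenCV has them; the pictures are not rectified), "R" (3x3) and "t" (3): a world point X has camera coordinates R X + t; the wrist camera has in their place "T_tool_cam" (4x4, takes a point from camera to tool coordinates, whose origin is the TCP and whose axes are the flange's). Camera axes: x right, y down, z forward; pixel columns grow to the right and rows downward; lengths in mm; the calibration is good to about 2 mm. A picture is of the moment at which its call begins: read the wrist's pose just before it. camera_params takes no time and is no camera call.
- job.close_job(): hands the job in; it is judged then, once.
The state is a dict: "time": time; "joints": joint angles; "joint_vel": joint speeds; "tau": joint torques, N m; "eef_pos": TCP position; "tool_rot": TCP orientation; "wrist_force": force on the tool from outside, world axes, zero at the start; "moment": the same for the moment, N m; "opening": finger opening in mm; "finger_force": force on a finger pad.
Only numpy, scipy, OpenCV 4.12 (cv2) and the standard library are available. Lean on these libraries where they do the work, as an engineer would, in place of code of your own. Each camera call takes 0.05 s, during which the arm holds its last target. There are 200 camera calls.

## Working session

There is one attempt and no reset: what is moved stays moved. The work goes in short steps, Python scripts to look and compute and a shell command to move; the robot and the scene stay as the last step left them, time stands still between calls to the robot, and variables do not carry over. Pictures are saved under pics/ and viewed, at most 10 in all, crops included, and the job is handed in when it is done.

```bash
ls; mkdir -p pics
python3 - <<'E'
from cell import r, imaging, job
import cv2
for n in("scene","side"):
    cv2.imwrite(f"pics/{n}0.png",imaging.capture(n)[:,:,::-1])
    p=imaging.camera_params(n);print(n,p["R"],p["t"],p["camera_matrix"])
print(r.observe())
E
```

```text
pics
scene [[-0.51153165  0.85919092 -0.01123983]
 [ 0.48679718  0.27899299 -0.8277629 ]
 [-0.70807054 -0.42889844 -0.56096546]] [ 289.94468146 -234.12835607 1585.48638565] [[503.07913855   0.         325.09826285]
 [  0.         503.07913855 234.29937406]
 [  0.           0.           1.        ]]
side [[ 0.92469613 -0.38003801 -0.02254258]
 [-0.20988521 -0.45949407 -0.86302572]
 [ 0.3176244   0.8027679  -0.50465675]] [-524.82347649  166.79691821 1053.1440672 ] [[528.71235367   0.         320.01852996]
 [  0.         528.71235367 248.21776424]
 [  0.           0.           1.        ]]
{'time': 0.1, 'joints': array([-0.04172548,  0.31168788,  0.01396993,  1.51288766, -0.00440926,
        1.31920749, -0.02718676]), 'joint_vel': array([ 0.00016764, -0.00249106, -0.0005278 , -0.00240244,  0.00170781,
       -0.00095437,  0.00038235]), 'tau': array([ 1.58822681e-03, -3.80853546e+01,  1.46967340e-01, -2.31242698e+01,
        1.21570277e-02,  8.10778613e-03,  3.56746978e-05]), 'eef_pos': array([5.49364270e+02, 4.37817527e-02, 2.38310128e+02]), 'tool_rot': array([ 0.70705867,  0.70715407, -0.00078949, -0.00073664]), 'wrist_force': array([ 0.4512966 ,  0.07846552, -0.35237055]), 'moment': array([-0.03716148,  0.00697718,  0.01883183]), 'finger_force': 0.0, 'opening': 85.0997083861261}
```

View pics/scene0.png

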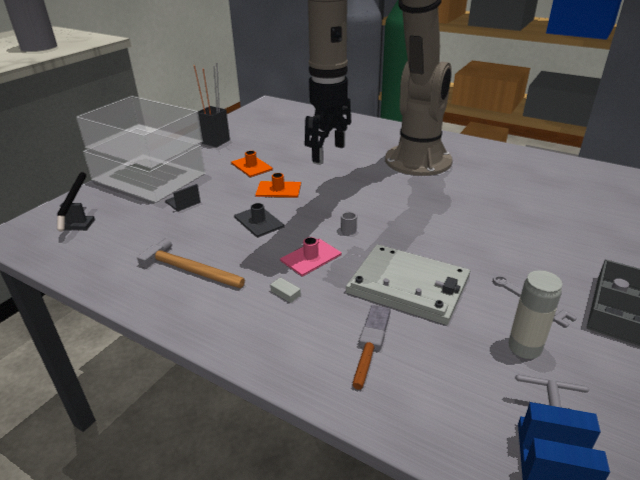

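View pics/side0.png

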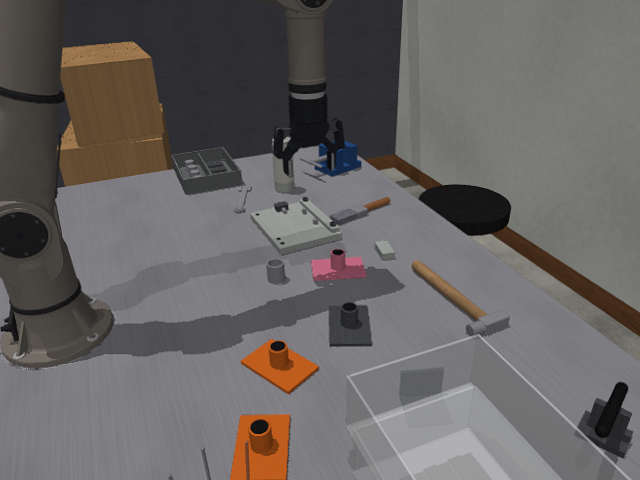

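The scene view shows the dark plate with its stub at (258,217). The look-alikes are orange at (251,163) and (278,186), and pink at (311,252). A dark bracket stands at (185,197). The side view shows the dark plate at (349,322). The fixture is at scene (408,283), side (295,225), with its end stop at scene (452,286). I choose the dark plate and will check it in enlarged crops.

```bash
cat > h.py <<'E'
import numpy as np, cv2
from cell import r, imaging, job
from scipy.spatial.transform import Rotation as Ro
def cam(n):
    p=imaging.camera_params(n); K=np.array(p["camera_matrix"]);d=np.array(p["dist_coeffs"])
    if n=="wrist":
        o=r.observe(); T=np.eye(4);T[:3,:3]=Ro.from_quat(o["tool_rot"]).as_matrix();T[:3,3]=o["eef_pos"]
        W=np.linalg.inv(T@np.array(p["T_tool_cam"])); return K,d,W[:3,:3],W[:3,3]
    return K,d,np.array(p["R"]),np.array(p["t"])
def ray(c,px,z):
    K,d,R,t=c
    u=cv2.undistortPoints(np.array([[px]],float),K,d)[0,0]
    D=R.T@np.array([u[0],u[1],1]);C=-R.T@t
    return C+D*(z-C[2])/D[2]
def proj(c,X):
    K,d,R,t=c
    return cv2.projectPoints(np.array(X,float).reshape(-1,1,3),cv2.Rodrigues(R)[0],t,K,d)[0][:,0]
E
python3 - <<'E'
from h import *
a=cv2.imread("pics/scene0.png");b=cv2.imread("pics/side0.png")
A=cv2.resize(a[195:245,225:295],None,fx=5,fy=5,interpolation=3)
B=cv2.resize(a[240:325,340:475],None,fx=5,fy=5,interpolation=3)
C=cv2.resize(b[295:350,315:385],None,fx=4,fy=4,interpolation=3)
im=np.zeros((600,800,3),np.uint8)
B=cv2.resize(a[240:325,340:475],(540,340),interpolation=3) # 4x
im[0:250,0:350]=A; im[0:220,400:680]=C; im[255:595,0:540]=B
cv2.imwrite("pics/crop1.png",im)
c=cam("scene");s=cam("side")
for p in [(258,206)]: print(ray(c,p,48))
print(ray(s,(349,307),48))
for p in [(378,252),(467,268),(440,316),(349,287)]: print(p,ray(c,p,20))
for p in [(250,212),(303,200),(341,235),(283,247)]: print(p,ray(s,p,20))
E
```

```text
[ 538.2315824  -213.37226339   48.        ]
[ 538.65484256 -220.76320943   48.        ]
(378, 252) [529.87150037 118.78332453  20.        ]
(467, 268) [486.76132828 312.2667523   20.        ]
(440, 316) [659.48258218 313.96486026  20.        ]
(349, 287) [671.32972052 120.39580236  20.        ]
(250, 212) [490.47877635 318.33569323  20.        ]
(303, 200) [650.48094508 328.7951917   20.        ]
(341, 235) [663.96601189  94.50980047  20.        ]
(283, 247) [511.21471749  98.36608011  20.        ]
```

View pics/crop1.png

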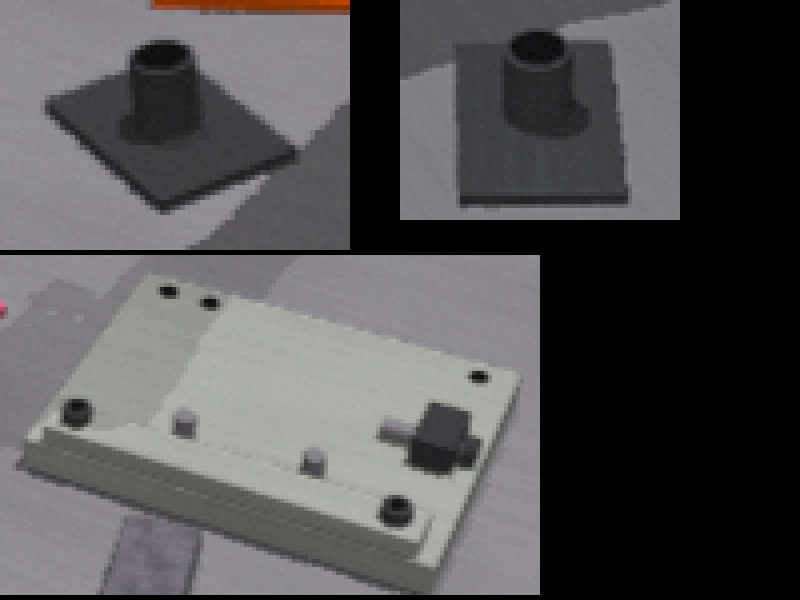

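The crops confirm the plain dark-steel plate with its stub top at scene (257.6,205.6). The fixture has its dowels towards the front and its stop on the right, with the screw sticking out left. Next I fit both poses.

```bash
cat >> h.py <<'E'
from scipy.optimize import least_squares
def fit(obs,x0):
    # obs: list of (cam, pixel, local xyz)
    def f(v):
        c,s=np.cos(v[2]),np.sin(v[2]);out=[]
        for cm,px,L in obs:
            X=[v[0]+c*L[0]-s*L[1],v[1]+s*L[0]+c*L[1],L[2]]
            out+=list(proj(cm,X)[0]-px)
        return np.array(out)
    q=least_squares(f,x0,x_scale=[10,10,.05],loss="soft_l1"); return q.x,f(q.x).round(1)
E
python3 - <<'E'
from h import *
c=cam("scene");s=cam("side")
P=lambda u,v:(340+u/4,240+(v-255)/4)
o=[(c,P(148,275),(-85,-110,20)),(c,P(521,372),(-85,110,20)),(c,P(440,568),(85,110,20)),(c,P(25,440),(85,-110,20)),
(c,P(185,414),(46,-35,34)),(c,P(314,454),(46,35,34)),
(s,(250,212),(-85,110,20)),(s,(283,247),(-85,-110,20)),(s,(341,235),(85,-110,20))]
print("fix",fit(o,[585,215,0]))
o=[(c,(234.4,215.6),(-40,-60,8)),(c,(284.4,225.4),(40,60,8)),(c,(258,236.4),(40,-60,8)),(c,(257.6,205.6),(0,0,48)),
(s,(330,343.8),(-40,-60,8)),(s,(372,343.8),(40,-60,8)),(s,(329,305.8),(-40,60,8)),(s,(367,305.8),(40,60,8)),(s,(349.4,307),(0,0,48))]
for a in(-.3,.3,1.3):print("plate",fit(o,[538,-215,a]))
E
```

```text
fix (array([5.80453752e+02, 2.16571806e+02, 7.24025850e-02]), array([-1.1, -1. ,  0.2,  0.1, -0.4,  0.4, -0.8,  0.1,  0.1,  0.7,  0.4,
        0.3, -1.1, -0.1, -3.3,  0.2,  0.3, -3.9]))
plate (array([ 5.39097819e+02, -2.20630415e+02, -3.72524221e-01]), array([ 23.5, -11.1, -28.7,   9.1, -26.3, -22. ,  -2.1,  -0.2,  -0.2,
         0.1,   0.4,  -1.2,  -1.1,  -0.1,  -0.5,  -1.3,  -0.2,  -0.1]))
plate (array([ 5.39097820e+02, -2.20630427e+02, -3.72524640e-01]), array([ 23.5, -11.1, -28.7,   9.1, -26.3, -22. ,  -2.1,  -0.2,  -0.2,
         0.1,   0.4,  -1.2,  -1.1,  -0.1,  -0.5,  -1.3,  -0.2,  -0.1]))
plate (array([ 5.39097819e+02, -2.20630411e+02, -3.72524086e-01]), array([ 23.5, -11.1, -28.7,   9.1, -26.3, -22. ,  -2.1,  -0.2,  -0.2,
         0.1,   0.4,  -1.2,  -1.1,  -0.1,  -0.5,  -1.3,  -0.2,  -0.1]))
```

```bash
python3 -m crank '100 -55 -3 10 0 0 0.09; 100 -110 -6 20 0 0 0.18; 100 -165 -9 40 0 0 0.28; 100 -220 -11 60 0 0 0.373; 100 -220 -11 60 0 0 0.373'
python3 - <<'E'
from h import *
print(r.tip_extent, imaging.camera_params("wrist")["T_tool_cam"])
c=cam("wrist");o=r.observe();print(o["eef_pos"],o["tool_rot"],o["joints"],o["wrist_force"])
a=imaging.capture("wrist");cv2.imwrite("pics/w1.png",a[:,:,::-1])
np.save("c1.npy",np.array([c[2].tolist(),c[3].tolist()],dtype=object),allow_pickle=True)
print(proj(c,[(539,-220.6,48)]))
E
```

```text
time: 0.72
eef_pos: [535.0, -227.0, 176.7]
tool_rot: [0.829, 0.559, -0.004, -0.0]
wrist_force: [-0.0, 0.9, 0.5]
opening: 85.4
finger_force: 0.0
8.0 [[-1.74444647e-03 -9.60748516e-01 -2.77415294e-01  7.02536807e+01]
 [ 9.99998099e-01 -1.43443371e-03 -1.32045023e-03  1.64919078e-01]
 [ 8.70686748e-04 -2.77417070e-01  9.60749193e-01 -1.33955998e+02]
 [ 0.00000000e+00  0.00000000e+00  0.00000000e+00  1.00000000e+00]]
[ 534.96703894 -227.02605567  176.65957037] [ 8.29143767e-01  5.59023443e-01 -3.62802903e-03 -4.91544927e-04] [ 0.23894561  0.41880597  0.18132097  1.52260863 -0.07245732  1.21191922
  0.04634729] [-0.04096876  0.88621735  0.50347956]
[[320.14475267 221.15324533]]
```

View pics/w1.png

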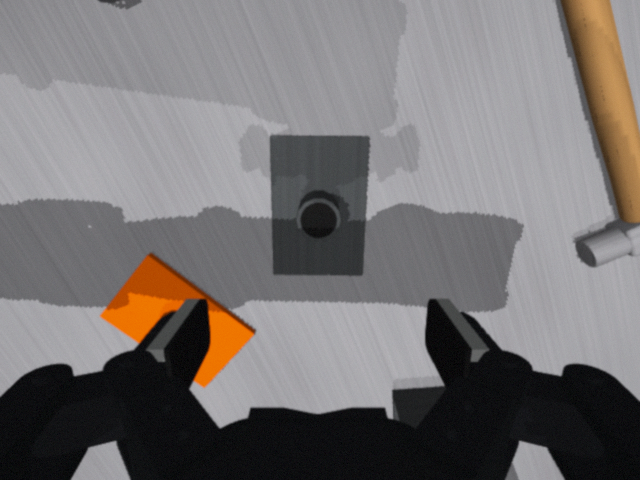

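The wrist view shows the dark plate with its stub top at (319,218) and corners at (270,136), (369,136), (363,274) and (274,274). The orange plate is about 100 px to the left at (180,320), close to where the left finger will descend.

Run:
```python
from h import *
p=imaging.camera_params("wrist");m=np.load("c1.npy",allow_pickle=True)
c=(np.array(p["camera_matrix"]),np.array(p["dist_coeffs"]),np.array(m[0]),np.array(m[1]))
f=fit([(c,(270,136),(-40,60,8)),(c,(369,136),(40,60,8)),(c,(363,274),(40,-60,8)),(c,(274,274),(-40,-60,8)),(c,(319,218),(0,0,48))],[539,-220,-.37])
print(f)
print("orange",[ray(c,q,8)[:2].round() for q in[(152,254),(256,331),(205,387),(101,314)]])
o=r.observe();R=Ro.from_quat(o["tool_rot"]).as_matrix()
print(o["eef_pos"],"shift to z=100:",R.T@(np.array([f[0][0],f[0][1],100])-o["eef_pos"]), np.degrees(Ro.from_quat(o["tool_rot"]).as_euler("ZYX")))
```

```text
Traceback (most recent call last):
  File "h.py", line 27, in fit
    q=least_squares(f,x0,x_scale=[10,10,.05],loss="soft_l1"); return q.x,f(q.x).round(1)
  File "h.py", line 25, in f
    out+=list(proj(cm,X)[0]-px)
              ~~~~^^^^^^
  File "h.py", line 17, in proj
    return cv2.projectPoints(np.array(X,float).reshape(-1,1,3),cv2.Rodrigues(R)[0],t,K,d)[0][:,0]
                                                               ~~~~~~~~~~~~~^^^
cv2.error: OpenCV(4.12.0) :-1: error: (-5:Bad argument) in function 'Rodrigues'
> Overload resolution failed:
>  - src data type = object is not supported
>  - Expected Ptr<cv::UMat> for argument 'src'
```

```bash
cat >> h.py <<'E'
def savec(c,n): np.savez(n,R=c[2],t=c[3])
def loadc(n):
    p=imaging.camera_params("wrist");m=np.load(n)
    return np.array(p["camera_matrix"]),np.array(p["dist_coeffs"]),m["R"],m["t"]
def shift(x,y,z):
    o=r.observe();R=Ro.from_quat(o["tool_rot"]).as_matrix()
    return R.T@(np.array([x,y,z])-o["eef_pos"])
E
python3 - <<'E'
from h import *
m=np.load("c1.npy",allow_pickle=True)
np.savez("c1.npz",R=np.array(m[0].tolist() if hasattr(m[0],'tolist') else m[0],float),t=np.array(list(m[1]),float))
c=loadc("c1.npz")
f=fit([(c,(270,136),(-40,60,8)),(c,(369,136),(40,60,8)),(c,(363,274),(40,-60,8)),(c,(274,274),(-40,-60,8)),(c,(319,218),(0,0,48))],[539,-220,-.37])
print(f)
print("orange",[ray(c,q,8)[:2].round() for q in[(152,254),(256,331),(205,387),(101,314)]])
o=r.observe();X=Ro.from_quat(o["tool_rot"]).as_matrix()
print(o["eef_pos"],"shift:",shift(f[0][0],f[0][1],100),"tool y yaw",np.arctan2(X[1,1],X[0,1]),X[:,2])
E
```

```text
(array([ 5.38645119e+02, -2.19050550e+02, -3.90697136e-01]), array([-0.8, -1.9,  0.7, -1.4,  0.6,  1.1, -0.4,  0.5, -0.1,  1.4]))
orange [array([ 388., -202.]), array([ 440., -305.]), array([ 368., -342.]), array([ 315., -235.])]
[ 536.90689366 -222.98296469  177.58720571] shift: [ 4.42866114  0.42985697 77.57874698] tool y yaw -0.37885525839934975 [-3.85534903e-03 -2.99350567e-04 -9.99992523e-01]
```

```bash
python3 -m crank '100 1 0 50 0 0 0.01; 100 1 0 100 0 0 0.018; 100 1 0 130 0 0 0.018; 100 1 0 150 0 0 0.018; 100 1 0 155 0 0 0.018'; python3 -m crank '45 0 0 0 0 0 0; 30 0 0 0 0 0 0; 20 0 0 0 0 0 0; 20 0 0 0 0 0 0; 20 0 0 0 0 0 0' 60;  python3 -m crank '20 0 0 0 0 0 0; 20 0 0 0 0 0 0'
```

```text
time: 1.4
eef_pos: [538.9, -216.5, 22.9]
tool_rot: [0.83, 0.557, -0.0, -0.002]
wrist_force: [0.6, 0.7, 0.6]
opening: 85.1
finger_force: 0.0
time: 2.02
eef_pos: [539.5, -218.9, 25.7]
tool_rot: [0.831, 0.556, 0.0, 0.0]
wrist_force: [-2.2, 0.3, 5.6]
opening: 32.4
finger_force: 60.7
time: 2.28
eef_pos: [539.6, -218.9, 25.7]
tool_rot: [0.831, 0.556, 0.0, 0.0]
wrist_force: [-2.2, 2.2, 6.3]
opening: 32.4
finger_force: 60.7
```

```bash
python3 -m crank '20 0 0 -10 0 0 0; 20 0 0 -35 0 0 0; 20 0 0 -75 0 0 0; 20 0 0 -115 0 0 0; 20 0 0 -150 0 0 0' 80; python3 -m crank '20 25 -7 0 0 0 0; 20 65 -19 0 0 0 0; 20 110 -33 0 0 0 0; 20 155 -46 0 0 0 0; 20 200 -60 0 0 0 0'; python3 -m crank '20 45 -13 0 0 0 -0.1; 20 85 -25 0 0 0 -0.21; 20 115 -33 0 0 0 -0.33; 20 130 -37 0 0 0 -0.43; 20 133 -39 0 0 0 -0.463';python3 -m crank '20 0 0 0 0 0 0; 20 0 0 0 0 0 0; 20 0 0 0 0 0 0; 20 0 0 0 0 0 0'
python3 - <<'E'
from h import *
c=cam("wrist");o=r.observe();print(o["eef_pos"],o["tool_rot"],o["wrist_force"],o["moment"])
a=imaging.capture("wrist");cv2.imwrite("pics/w2.png",a[:,:,::-1]);savec(c,"c2.npz")
E
```

```text
time: 2.9
eef_pos: [538.4, -218.8, 174.4]
tool_rot: [0.831, 0.556, -0.001, -0.001]
wrist_force: [-0.3, -0.3, -7.3]
opening: 32.1
finger_force: 80.4
time: 3.52
eef_pos: [558.8, -9.9, 172.8]
tool_rot: [0.831, 0.556, -0.001, -0.001]
wrist_force: [0.3, -1.3, -7.5]
opening: 31.7
finger_force: 80.8
time: 4.15
eef_pos: [573.3, 128.2, 172.7]
tool_rot: [0.68, 0.733, -0.001, -0.001]
wrist_force: [-0.1, -0.4, -9.0]
opening: 32.0
finger_force: 80.8
time: 4.65
eef_pos: [574.8, 126.0, 174.4]
tool_rot: [0.682, 0.732, 0.0, 0.0]
wrist_force: [0.2, -0.3, -7.7]
opening: 32.3
finger_force: 80.8
[574.82916538 125.98313927 174.40871935] [6.81587337e-01 7.31736757e-01 3.21238555e-06 1.42823505e-04] [ 0.18915514 -0.33477152 -7.6691725 ] [-0.020495    0.01139255  0.0212389 ]
```

View pics/w2.png

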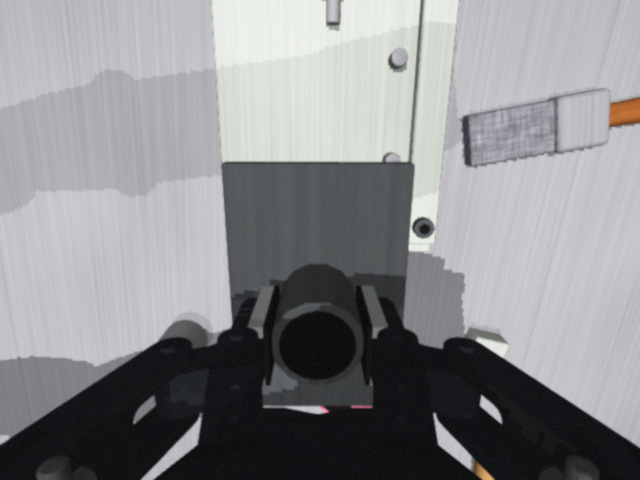

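The wrist view shows the held plate with its front edge at row 162, columns 223–413, square to the tool. Ahead are dowel_b at about (399,57), dowel_a at about (391,158) and partly hidden, the screw tip at about (333,24), and the bar inner edge at columns 420 to 412. I'll enlarge that part.

Run:
```python
from h import *
a=cv2.imread("pics/w2.png")
cv2.imwrite("pics/w2c.png",cv2.resize(a[0:190,205:465],None,fx=3,fy=3,interpolation=cv2.INTER_CUBIC))
```

```text
(no output)
```

View pics/w2c.png

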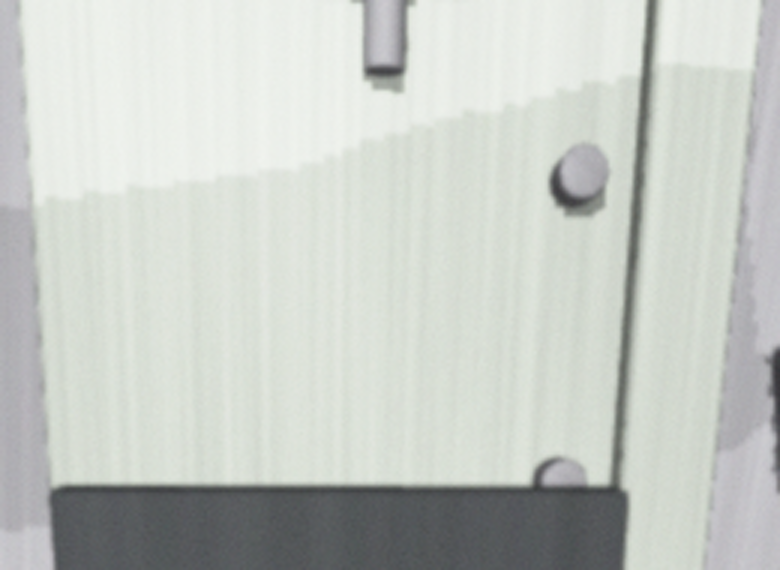

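Run:
```python
from h import *
c=loadc("c2.npz");P=lambda u,v:(205+u/3,v/3)
db=ray(c,P(583,171),34);da=ray(c,P(561,482),34)
print("db",db,"da",da,"dist",np.linalg.norm(db-da),"yaw",np.arctan2(-(db-da)[0],(db-da)[1]))
e=[ray(c,P(*q),20) for q in[(22,20),(50,460)]];print("edge",e,"yaw",np.arctan2(-(e[0]-e[1])[0],(e[0]-e[1])[1]))
b=[ray(c,P(*q),32) for q in[(656,5),(624,470)]];print("bar",b,"yaw",np.arctan2(-(b[0]-b[1])[0],(b[0]-b[1])[1]))
b2=[ray(c,P(*q),32) for q in[(762,5),(708,540)]];print("bar out/bed",b2)
yaw=.072
for y in(.06,.066,.072):
    R=np.array([[np.cos(y),-np.sin(y)],[np.sin(y),np.cos(y)]])
    o=((da+db)/2)[:2]-R@np.array([46,0]);print(y,"origin",o)
    for q,z in((P(385,74),21),(P(385,64),31)):print("  tip",R.T@(ray(c,q,z)[:2]-o))
    print("  edge",[R.T@(x[:2]-o) for x in e],"bar",[R.T@(x[:2]-o) for x in b])
    # plate in hand
pl=[ray(c,q,174.4-24+8) for q in[(223,162),(413,162)]];print("plate edge",pl)
```

```text
db [622.21350342 250.10455022  34.        ] da [625.98322659 180.79839926  34.        ] dist 69.40859726631025 yaw 0.05433878671182698
edge [array([491.22694792, 275.39698662,  20.        ]), array([497.26920958, 176.43863568,  20.        ])] yaw 0.06098292392153255
bar [array([634.26764897, 284.66445892,  32.        ]), array([641.51846572, 184.63671318,  32.        ])] yaw 0.07236149059060877
bar out/bed [array([657.60382157, 286.24303454,  32.        ]), array([664.96841151, 169.05307046,  32.        ])]
0.06 origin [578.18114017 212.69313044]
  tip [ 1.13772363 57.26076917]
  tip [ 0.73282321 56.70153354]
  edge [array([-83.03774722,  67.80514484]), array([-82.94029756, -31.33745272])] bar [array([60.30127258, 68.47864717]), array([ 61.54097737, -31.80389066])]
0.066 origin [578.19851664 212.4176784 ]
  tip [ 1.4820937  57.52891052]
  tip [ 1.07384518 56.97211435]
  edge [array([-82.62859612,  68.57814619]), array([-83.12600022, -30.5632515 ])] bar [array([60.71188458, 68.39160744]), array([ 61.34987544, -31.8965635 ])]
0.072 origin [578.21754551 212.14233557]
  tip [ 1.82806641 57.79498084]
  tip [ 1.41648448 57.24064417]
  edge [array([-82.2148144 ,  69.34867873]), array([-83.30705437, -29.78795001])] bar [array([61.12196695, 68.30210561]), array([ 61.15822091, -31.98808806])]
plate edge [array([532.65651566, 182.46629331, 158.4       ]), array([609.06246158, 187.76444809, 158.4       ])]
```

The dowels come out 69.4 mm apart (70 expected), and the bed edge and bar fit to 1–2 mm. That puts the fixture at about (578.3, 212.5), yaw about 0.066, with the screw tip at y ≈ 57. Next I move to 10 mm off the dowels and 17 mm off the tip, and lower.

```bash
python3 -m crank '20 25 0 0 0 0 0; 20 60 0 10 0 0 0.006; 20 66 0 45 0 0 0.006; 20 66 0 85 0 0 0.006; 20 66 0 110 0 0 0.006';python3 -m crank '20 0 0 6 0 0 0; 20 0 0 12 0 0 0; 20 0 0 14 0 0 0; 20 0 0 14 0 0 0; 20 0 0 14 0 0 0'; python3 -m crank '20 0 0 1 0 0 0; 20 0 0 2 0 0 0; 20 0 0 2 0 0 0; 20 0 0 2 0 0 0'
```

```text
time: 5.32
eef_pos: [568.6, 191.9, 62.0]
tool_rot: [0.683, 0.73, -0.002, -0.001]
wrist_force: [-0.2, -1.3, -8.1]
opening: 31.9
finger_force: 80.7
time: 5.95
eef_pos: [570.6, 192.6, 51.1]
tool_rot: [0.683, 0.73, 0.001, 0.0]
wrist_force: [0.6, -0.1, -7.6]
opening: 32.4
finger_force: 80.6
time: 6.45
eef_pos: [570.0, 192.4, 48.3]
tool_rot: [0.683, 0.73, -0.0, -0.0]
wrist_force: [-0.1, 0.2, -7.6]
opening: 32.2
finger_force: 80.6
```

```bash
for i in 1 2; do :; done; python3 -m crank '20 0 0 0.5 0 0 0; 20 0 0 1 0 0 0; 20 0 0 1.5 0 0 0; 20 0 0 1.5 0 0 0; 20 0 0 1.5 0 0 0'; python3 -m crank '20 0 0 0.5 0 0 0; 20 0 0 1 0 0 0; 20 0 0 1 0 0 0; 20 0 0 1 0 0 0; 20 0 0 1 0 0 0'
```

```text
time: 7.08
eef_pos: [570.0, 192.4, 46.8]
tool_rot: [0.683, 0.73, 0.0, 0.0]
wrist_force: [0.6, 0.4, -7.7]
opening: 31.9
finger_force: 80.6
time: 7.7
eef_pos: [570.0, 192.4, 45.9]
tool_rot: [0.683, 0.73, 0.0, 0.0]
wrist_force: [0.1, 0.3, -6.8]
opening: 32.1
finger_force: 80.8
```

```bash
python3 -m crank '20 0 0 0.3 0 0 0; 20 0 0 0.6 0 0 0; 20 0 0 0.6 0 0 0; 20 0 0 0.6 0 0 0';  python3 -m crank '20 0 0 0.3 0 0 0; 20 0 0 0.6 0 0 0; 20 0 0 0.6 0 0 0; 20 0 0 0.6 0 0 0'; python3 -c "
from h import *
o=r.observe();print(o['eef_pos'],o['wrist_force'],o['moment'])"
```

```text
time: 8.2
eef_pos: [570.1, 192.4, 45.8]
tool_rot: [0.683, 0.73, 0.0, 0.0]
wrist_force: [-3.1, -1.0, 0.1]
opening: 32.2
finger_force: 80.9
time: 8.7
eef_pos: [570.0, 192.4, 45.8]
tool_rot: [0.683, 0.73, 0.0, 0.0]
wrist_force: [-4.0, -2.0, 5.5]
opening: 31.9
finger_force: 81.7
[570.03689239 192.39954826  45.77927381] [-4.01417387 -2.04255682  5.45125856] [-0.42002744  1.03834412  0.0512713 ]
```

```bash
python3 -m crank '20 0 0 -0.6 0 0 0; 20 0 2 -0.6 0 0 0; 20 0 4 -0.6 0 0 0; 20 0 6 -0.6 0 0 0; 20 0 6 -0.6 0 0 0' 35; python3 -c "
from h import *
o=r.observe();print(o['eef_pos'],o['wrist_force'],o['moment'])"; python3 -m crank '20 0 1 0 0 0 0; 20 0 1 0 0 0 0; 20 0 1 0 0 0 0;20 0 1 0 0 0 0'; python3 -c "
from h import *
o=r.observe();print(o['eef_pos'],o['wrist_force'],o['moment'])"
```

```text
time: 9.32
eef_pos: [575.8, 193.6, 45.8]
tool_rot: [0.683, 0.73, 0.0, -0.0]
wrist_force: [-4.4, -0.9, 4.8]
opening: 32.0
finger_force: 82.1
[575.81789016 193.58816623  45.78458029] [-4.35029609 -0.92212148  4.76819399] [-0.19021428  1.11842142 -0.02079919]
time: 9.82
eef_pos: [576.6, 193.7, 45.8]
tool_rot: [0.683, 0.73, 0.0, -0.0]
wrist_force: [-5.3, -0.4, 4.6]
opening: 32.1
finger_force: 82.1
[576.59251675 193.65573508  45.77269279] [-5.31975546 -0.38237286  4.61705253] [-0.20133239  1.14161455 -0.0277389 ]
```

```bash
python3 -m crank '55 0 0 -0.6 0 0 0; 55 0 0 -0.6 0 0 0; 55 0 0 -0.6 0 0 0; 55 0 0 -0.6 0 0 0' 30; python3 -c "
from h import *
o=r.observe();print(o['eef_pos'],o['wrist_force'],o['moment'])"; python3 -m crank '25 0 0 0 0 0 0; 25 0 0 0 0 0 0; 25 0 0 0 0 0 0;25 0 0 0 0 0 0' 30; python3 -c "
from h import *
o=r.observe();print(o['eef_pos'],o['wrist_force'],o['moment'])"
```

```text
time: 10.32
eef_pos: [577.4, 192.8, 45.8]
tool_rot: [0.683, 0.73, 0.0, 0.0]
wrist_force: [-0.0, 0.1, 0.7]
opening: 46.7
finger_force: 0.0
[577.3574486  192.83437846  45.79442377] [-0.01272342  0.10701251  0.73492601] [-0.02308734 -0.07300243 -0.03384205]
time: 10.82
eef_pos: [577.0, 192.8, 45.9]
tool_rot: [0.683, 0.73, -0.0, 0.0]
wrist_force: [-0.6, -0.8, 1.0]
opening: 33.2
finger_force: 30.9
[576.95289345 192.84186493  45.93895635] [-0.5695077  -0.79215461  0.97485777] [0.00986616 0.22404676 0.00142649]
```

```bash
cat > st.py <<'E'
from h import *
o=r.observe();c,s=np.cos(.066),np.sin(.066);R=np.array([[c,s],[-s,c]])
X=Ro.from_quat(o["tool_rot"]).as_matrix()
print("t %.2f"%o["time"],"fix xy",(R@(o["eef_pos"][:2]-[578.3,212.5])).round(2),"z %.2f"%o["eef_pos"][2],"F",(R@o["wrist_force"][:2]).round(2),"Fz %.1f"%o["wrist_force"][2],"M",o["moment"].round(3),"yaw %.4f"%np.arctan2(X[1,1],X[0,1]),"grip %.0f"%o["finger_force"])
E
python3 st.py; python3 -m crank '25 0 0.5 0 0 0 0; 25 0 1 0 0 0 0; 25 0 1 0 0 0 0;25 0 1 0 0 0 0' >/dev/null; python3 st.py; python3 -m crank '25 0 0.5 0 0 0 0; 25 0 1 0 0 0 0; 25 0 1 0 0 0 0;25 0 1 0 0 0 0'>/dev/null; python3 st.py
```

```text
t 10.82 fix xy [ -2.64 -19.53] z 45.94 F [-0.62 -0.75] Fz 1.0 M [0.01  0.224 0.001] yaw 0.0660 grip 31
t 11.32 fix xy [ -2.62 -19.53] z 45.93 F [-4.32 -0.46] Fz 5.0 M [-0.227  0.734 -0.043] yaw 0.0663 grip 31
t 11.82 fix xy [ -2.47 -19.51] z 45.90 F [-6.22 -1.3 ] Fz 7.8 M [-0.28   1.018 -0.045] yaw 0.0664 grip 32
```

```bash
python3 -m crank '25 0 0 -0.4 0 0 0; 25 0 0 -0.8 0 0 0; 25 0 0 -0.8 0 0 0;25 0 0 -0.8 0 0 0' >/dev/null; python3 st.py; python3 -m crank '25 0 0.5 -0.1 0 0 0; 25 0 1 -0.3 0 0 0; 25 0 1 -0.3 0 0 0;25 0 1 -0.3 0 0 0'>/dev/null; python3 st.py
```

```text
t 12.32 fix xy [ -1.16 -19.45] z 45.98 F [-3.39  0.09] Fz -0.3 M [-0.048  0.65   0.072] yaw 0.0662 grip 31
t 12.82 fix xy [  0.42 -19.97] z 46.08 F [0.22 0.12] Fz -7.8 M [-0.016  0.002 -0.005] yaw 0.0658 grip 30
```

```bash
for k in 1; do python3 -m crank '25 0 0.5 0 0 0 0; 25 0 0.5 0 0 0 0; 25 0 0.5 0 0 0 0' >/dev/null; python3 st.py; done;  python3 -m crank '25 0 0.5 0 0 0 0; 25 0 0.5 0 0 0 0; 25 0 0.5 0 0 0 0' >/dev/null; python3 st.py;  python3 -m crank '25 0 0.5 0 0 0 0; 25 0 0.5 0 0 0 0; 25 0 0.5 0 0 0 0' >/dev/null; python3 st.py
```

```text
t 13.20 fix xy [  0.54 -19.76] z 46.63 F [-0.78  0.05] Fz -7.0 M [-0.06  0.23 -0.01] yaw 0.0660 grip 31
t 13.57 fix xy [  0.66 -19.77] z 46.66 F [-3.57 -0.29] Fz -7.1 M [-0.18   0.638  0.007] yaw 0.0660 grip 31
t 13.95 fix xy [  0.72 -19.72] z 46.66 F [-4.7  -1.31] Fz -5.5 M [-0.304  1.142  0.064] yaw 0.0662 grip 31
```

```bash
python3 -m crank '25 0 -2 0 0 0 0; 25 3 -2 0 0 0 0; 25 7 -2 0 0 0 0; 25 10 -2 0 0 0 0; 25 11 -2 0 0 0 0' >/dev/null; python3 st.py;  python3 -m crank '25 1 0 0 0 0 0; 25 2 0 0 0 0 0; 25 2 0 0 0 0 0' >/dev/null; python3 st.py;  python3 -m crank '25 1 0 0 0 0 0; 25 1 0 0 0 0 0; 25 1 0 0 0 0 0' >/dev/null; python3 st.py
```

```text
t 14.57 fix xy [ 0.51 -7.5 ] z 47.20 F [-0.94 -0.57] Fz -8.0 M [-0.036  0.153 -0.02 ] yaw 0.0668 grip 31
t 14.95 fix xy [ 0.36 -6.25] z 47.11 F [-0.35 -0.07] Fz -8.1 M [ 0.013 -0.01  -0.008] yaw 0.0662 grip 31
t 15.32 fix xy [-0.07 -5.54] z 46.90 F [0.62 0.05] Fz -7.2 M [-0.012 -0.021 -0.026] yaw 0.0661 grip 31
```

```bash
for_() { python3 st.py; }; python3 -m crank '25 1 0 0 0 0 0; 25 1 0 0 0 0 0; 25 1 0 0 0 0 0' >/dev/null; for_;  python3 -m crank '25 0.5 0 0 0 0 0; 25 0.5 0 0 0 0 0; 25 0.5 0 0 0 0 0' >/dev/null; for_;  python3 -m crank '25 0.5 0 0 0 0 0; 25 0.5 0 0 0 0 0; 25 0.5 0 0 0 0 0' >/dev/null; for_
```

```text
t 15.70 fix xy [-0.12 -4.49] z 46.90 F [ 0.5 -1.2] Fz -7.1 M [ 0.027 -0.017  0.011] yaw 0.0661 grip 31
t 16.07 fix xy [-0.09 -4.03] z 46.92 F [0.27 0.21] Fz -8.5 M [-0.019  0.032 -0.002] yaw 0.0661 grip 31
t 16.45 fix xy [-0.12 -3.52] z 46.88 F [-0.34 -0.68] Fz -8.5 M [-0.006  0.052  0.003] yaw 0.0661 grip 31
```

```bash
python3 -m crank '25 0.5 0 0 0 0 0; 25 0.5 0 0 0 0 0; 25 0.5 0 0 0 0 0' >/dev/null; python3 st.py;  python3 -m crank '25 0.5 0 0 0 0 0; 25 0.5 0 0 0 0 0; 25 0.5 0 0 0 0 0' >/dev/null; python3 st.py;  python3 -m crank '25 0.5 0 0 0 0 0; 25 0.5 0 0 0 0 0; 25 0.5 0 0 0 0 0' >/dev/null; python3 st.py
```

```text
t 16.82 fix xy [-0.1  -3.02] z 46.90 F [-0.45 -1.26] Fz -7.3 M [ 0.058  0.001 -0.01 ] yaw 0.0661 grip 31
t 17.20 fix xy [-0.07 -2.75] z 46.92 F [0.6  0.53] Fz -6.8 M [-0.109  0.041 -0.006] yaw 0.0659 grip 31
t 17.57 fix xy [-0.08 -2.68] z 46.88 F [-0.75 -0.94] Fz -7.0 M [-0.431  0.037  0.001] yaw 0.0657 grip 31
```

```bash
python3 -m crank '25 -0.5 0 0.5 0 0 0; 25 -0.5 0 1.0 0 0 0; 25 -0.5 0 1.0 0 0 0; 25 -0.5 0 1.0 0 0 0' >/dev/null; python3 st.py;  python3 -m crank '25 0 0.6 0 0 0 0; 25 0 0.6 0 0 0 0; 25 0 0.6 0 0 0 0' >/dev/null; python3 st.py;  python3 -m crank '25 0.5 0.5 0 0 0 0; 25 0.5 0.5 0 0 0 0; 25 0.5 0.5 0 0 0 0' >/dev/null; python3 st.py
```

```text
t 18.07 fix xy [ 0.04 -2.7 ] z 46.02 F [ 0.2  -2.32] Fz -6.4 M [-0.38   0.049 -0.008] yaw 0.0659 grip 31
t 18.45 fix xy [ 0.15 -2.68] z 46.00 F [-1.88 -3.68] Fz -4.5 M [-0.557  0.414  0.051] yaw 0.0662 grip 31
t 18.82 fix xy [ 0.39 -2.72] z 45.98 F [-3.64 -4.09] Fz -2.3 M [-0.828  0.614  0.116] yaw 0.0661 grip 31
```

```bash
python3 -m crank '25 0 0.3 -0.1 0 0 0; 25 0 0.6 -0.1 0 0 0; 25 0 0.6 -0.1 0 0 0; 25 0 0.6 -0.1 0 0 0' >/dev/null; python3 st.py;  python3 -m crank '25 0 0.3 -0.1 0 0 0; 25 0 0.6 -0.1 0 0 0; 25 0 0.6 -0.1 0 0 0; 25 0 0.6 -0.1 0 0 0' >/dev/null; python3 st.py
```

```text
t 19.32 fix xy [ 0.54 -2.66] z 46.01 F [-4.68 -4.84] Fz -1.7 M [-0.854  0.715  0.099] yaw 0.0662 grip 31
t 19.82 fix xy [ 0.62 -2.67] z 46.07 F [-5.27 -3.71] Fz -2.1 M [-0.825  0.98   0.053] yaw 0.0662 grip 31
```

```bash
python3 -m crank '25 0.2 0.3 -0.1 0 0 0; 25 0.3 0.6 -0.1 0 0 0; 25 0.3 0.6 -0.1 0 0 0; 25 0.3 0.6 -0.1 0 0 0' >/dev/null; python3 st.py;  python3 -m crank '25 0.2 0.3 -0.1 0 0 0; 25 0.3 0.6 -0.1 0 0 0; 25 0.3 0.6 -0.1 0 0 0; 25 0.3 0.6 -0.1 0 0 0' >/dev/null; python3 st.py
```

```text
t 20.32 fix xy [ 0.65 -2.67] z 46.09 F [-6.84 -2.96] Fz -1.2 M [-0.944  1.133  0.147] yaw 0.0661 grip 31
t 20.82 fix xy [ 0.72 -2.65] z 46.15 F [-7.12 -5.36] Fz 0.5 M [-1.028  1.318  0.102] yaw 0.0661 grip 32
```

```bash
python3 -m crank '25 0.5 0.3 -0.2 0 0 0; 25 0.8 0.6 -0.3 0 0 0; 25 0.8 0.6 -0.3 0 0 0; 25 0.8 0.6 -0.3 0 0 0' >/dev/null; python3 st.py;  python3 -m crank '25 0.5 0.4 -0.2 0 0 0; 25 0.8 0.8 -0.3 0 0 0; 25 0.8 0.8 -0.3 0 0 0; 25 0.8 0.8 -0.3 0 0 0' >/dev/null; python3 st.py
```

```text
t 21.32 fix xy [ 0.73 -2.67] z 46.16 F [-7.1  -6.01] Fz 0.5 M [-1.266  1.482  0.151] yaw 0.0658 grip 32
t 21.82 fix xy [ 0.83 -2.67] z 46.23 F [-9.19 -6.75] Fz 2.1 M [-1.402  1.727  0.12 ] yaw 0.0655 grip 32
```

```bash
python3 -m crank '25 0.5 0.4 -0.2 0 0 0; 25 1 0.8 -0.3 0 0 0; 25 1 0.8 -0.3 0 0 0; 25 1 0.8 -0.3 0 0 0' >/dev/null; python3 st.py;  python3 -m crank '25 0.5 0.3 -0.2 0 0 0; 25 0.8 0.6 -0.2 0 0 0; 25 0.8 0.6 -0.2 0 0 0; 25 0.8 0.6 -0.2 0 0 0' >/dev/null; python3 st.py; python3 -m crank '25 0 0 0 0 0 0; 25 0 0 0 0 0 0' >/dev/null; python3 st.py
```

```text
t 22.32 fix xy [ 0.91 -2.66] z 46.31 F [-10.41  -8.73] Fz 1.5 M [-1.672  1.98   0.227] yaw 0.0651 grip 32
t 22.82 fix xy [ 0.94 -2.61] z 46.35 F [-10.31  -9.11] Fz 3.4 M [-1.859  2.155  0.208] yaw 0.0648 grip 32
t 23.07 fix xy [ 0.92 -2.63] z 46.35 F [-12.03  -8.91] Fz 3.0 M [-1.885  2.206  0.197] yaw 0.0648 grip 32
```

```bash
python3 -m crank '25 0 0 0 0 0 -0.0007; 25 0 0 0 0 0 -0.0007; 25 0 0 0 0 0 -0.0007' >/dev/null; python3 st.py; python3 -m crank '25 0 0 0 0 0 -0.0007; 25 0 0 0 0 0 -0.0007; 25 0 0 0 0 0 -0.0007' >/dev/null; python3 st.py; python3 -m crank '25 0 0 0 0 0 -0.0007; 25 0 0 0 0 0 -0.0007; 25 0 0 0 0 0 -0.0007' >/dev/null; python3 st.py
```

```text
t 23.45 fix xy [ 0.94 -2.61] z 46.35 F [-11.47  -9.34] Fz 4.0 M [-1.92   2.148  0.071] yaw 0.0653 grip 32
t 23.82 fix xy [ 0.96 -2.63] z 46.35 F [-11.2   -8.82] Fz 3.4 M [-1.838  2.186  0.106] yaw 0.0659 grip 32
t 24.20 fix xy [ 0.96 -2.61] z 46.36 F [-11.54  -9.08] Fz 2.7 M [-1.869  2.177  0.071] yaw 0.0664 grip 32
```

```bash
python3 -c "
from h import *
o=r.observe();print(Ro.from_quat(o['tool_rot']).as_matrix()[:,2])"; python3 -m crank '25 -0.6 -0.8 0.2 0 0 0; 25 -1.2 -1.6 0.4 0 0 0; 25 -2 -2.5 0.7 0 0 0; 25 -2.4 -3 0.9 0 0 0; 25 -2.4 -3 0.9 0 0 0' >/dev/null; python3 st.py; python3 -m crank '25 -0.4 -0.5 0.2 0 0 0; 25 -0.6 -1 0.3 0 0 0;25 -0.6 -1 0.3 0 0 0' >/dev/null; python3 st.py
```

```text
[-0.01181769 -0.00831219 -0.99989562]
t 24.82 fix xy [ 0.81 -2.65] z 46.17 F [-6.27 -5.62] Fz -0.5 M [-1.198  1.26   0.024] yaw 0.0670 grip 31
t 25.20 fix xy [ 0.71 -2.67] z 46.05 F [-5.35 -5.19] Fz -1.3 M [-0.993  0.95  -0.004] yaw 0.0671 grip 31
```

I'm not sure how much of that push the bed friction took. I'll repeat it once with more of the weight carried, so the wrist reading shows mostly dowel and stop force.

```bash
python3 -m crank '25 0.5 0.6 -0.7 0 0 0; 25 1.2 1.5 -1.1 0 0 0; 25 2 2.5 -1.5 0 0 0; 25 2.8 3.2 -1.8 0 0 0; 25 2.8 3.2 -1.8 0 0 0' >/dev/null; python3 st.py; python3 -m crank '25 0.6 0.4 -0.2 0 0 0; 25 0.6 0.4 -0.2 0 0 0;25 0.6 0.4 -0.2 0 0 0' >/dev/null; python3 st.py;python3 -m crank '25 0 0 0 0 0 0; 25 0 0 0 0 0 0' >/dev/null; python3 st.py
```

```text
t 25.82 fix xy [ 0.92 -2.6 ] z 46.36 F [-9.18 -8.08] Fz -1.3 M [-1.692  1.632  0.052] yaw 0.0664 grip 31
t 26.20 fix xy [ 0.98 -2.58] z 46.44 F [-9.04 -8.84] Fz -1.1 M [-1.886  1.768  0.06 ] yaw 0.0662 grip 31
t 26.45 fix xy [ 0.94 -2.59] z 46.44 F [-9.12 -8.8 ] Fz -1.0 M [-1.822  1.793  0.106] yaw 0.0662 grip 31
```

```bash
python3 -m crank '25 0.6 0.6 -0.4 0 0 0; 25 1.2 1.3 -0.7 0 0 0; 25 1.2 1.3 -0.7 0 0 0; 25 1.2 1.3 -0.7 0 0 0' >/dev/null; python3 st.py; python3 -m crank '25 0 0 0 0 0 0; 25 0 0 0 0 0 0; 25 0 0 0 0 0 0' >/dev/null; python3 st.py;  python3 -m crank '25 0 0 0 0 0 -0.0005; 25 0 0 0 0 0 -0.0005; 25 0 0 0 0 0 -0.0005' >/dev/null; python3 st.py
```

```text
t 26.95 fix xy [ 1.05 -2.55] z 46.58 F [-10.36  -9.97] Fz -1.4 M [-2.161  2.165  0.048] yaw 0.0658 grip 31
t 27.32 fix xy [ 1.06 -2.58] z 46.57 F [-11.28  -9.96] Fz -0.3 M [-2.097  2.114  0.125] yaw 0.0658 grip 31
t 27.70 fix xy [ 1.05 -2.58] z 46.57 F [-11.06 -10.8 ] Fz -0.6 M [-2.118  2.13   0.033] yaw 0.0661 grip 31
```

```bash
python3 -m crank '25 -1 -1.2 0.5 0 0 0; 25 -2 -2.4 1 0 0 0; 25 -3 -3.6 1.6 0 0 0; 25 -4 -4.8 2.2 0 0 0; 25 -4 -4.8 2.2 0 0 0' >/dev/null; python3 st.py; python3 -m crank '25 -1 -1 0.3 0 0 0; 25 -1.5 -1.8 0.4 0 0 0;25 -1.5 -1.8 0.4 0 0 0' >/dev/null; python3 st.py
```

```text
t 28.32 fix xy [ 0.75 -2.65] z 46.14 F [-4.01 -5.31] Fz -2.6 M [-1.102  0.839  0.006] yaw 0.0672 grip 31
t 28.70 fix xy [ 0.61 -2.67] z 46.04 F [-0.76 -4.48] Fz -6.0 M [-0.842  0.177 -0.047] yaw 0.0680 grip 31
```

```bash
python3 -m crank '25 -0.6 0.4 0.2 0 0 0; 25 -1.2 0.4 0.3 0 0 0;25 -1.2 0.4 0.3 0 0 0' >/dev/null; python3 st.py; python3 -m crank '42 0 0 0 0 0 0; 50 0 0 0 0 0 0;60 0 0 0 0 0 0; 60 0 0 0 0 0 0; 60 0 0 0 0 0 0' >/dev/null; python3 st.py
```

```text
t 29.07 fix xy [ 0.62 -2.7 ] z 46.01 F [-2.61 -2.48] Fz -3.8 M [-0.668  0.505 -0.135] yaw 0.0689 grip 31
t 29.70 fix xy [ 1.31 -2.89] z 46.31 F [ 0.12 -0.02] Fz -0.3 M [-0.025  0.015  0.003] yaw 0.0687 grip 0
```

```bash
python3 -m crank '60 0 0 -8 0 0 0; 60 0 0 -30 0 0 0; 60 0 0 -60 0 0 0; 60 0 0 -100 0 0 0; 60 0 0 -130 0 0 0' ; python3 -m crank '60 -40 0 -10 0 0 0; 60 -40 0 -10 0 0 0; 60 -40 0 -10 0 0 0; 60 -40 0 -10 0 0 0'
python3 - <<'E'
from h import *
c=cam("wrist");savec(c,"c3.npz")
a=imaging.capture("wrist")[:,:,::-1];cv2.imwrite("pics/w3.png",a)
E
```

```text
time: 30.32
eef_pos: [580.1, 209.7, 178.6]
tool_rot: [0.682, 0.731, 0.001, 0.001]
wrist_force: [0.5, 0.0, -0.6]
opening: 51.2
finger_force: 0.0
time: 30.82
eef_pos: [581.5, 170.9, 185.5]
tool_rot: [0.682, 0.732, -0.0, -0.001]
wrist_force: [-0.3, -0.6, 0.3]
opening: 51.3
finger_force: 0.0
```

View pics/w3.png

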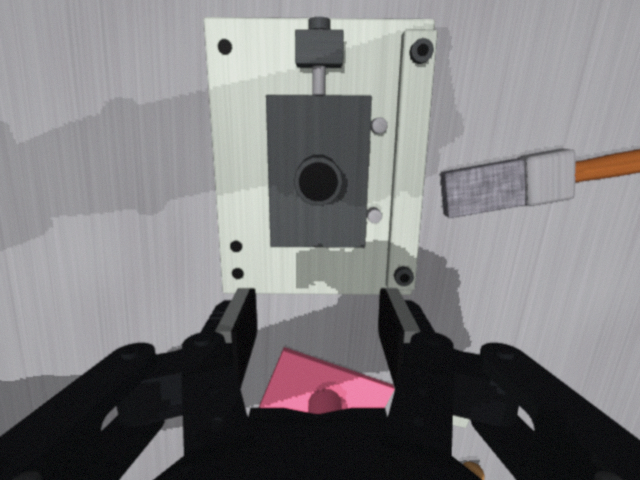

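The plate, with its stub at (319,181), lies flat on the bed. Its edge runs along both dowels at (378,126) and (374,215), and its end meets the screw tip at (319,95). One crop to check for gaps.

Run:
```python
from h import *
a=cv2.imread("pics/w3.png");A=cv2.resize(a[75:235,290:400],None,fx=3.7,fy=3.7,interpolation=cv2.INTER_CUBIC)
cv2.imwrite("pics/w3c.png",A)
```

```text
(no output)
```

View pics/w3c.png

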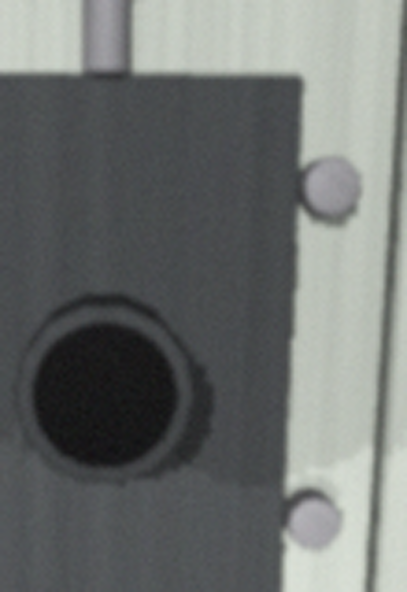

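The crop shows no visible gap at the screw tip (107,72) or at either dowel (305,190) and (287,515). The plate is released and the arm is clear, so I hand in.

```bash
python3 -c "
from cell import job
print(job.close_job())"
```

```text
the job is handed in; nothing more can be done
None
```

The foot plate is seated flat against both dowels and the stop screw with no visible gaps, after a steady push of about 11 N (dowels) and 10 N (stop) by the wrist reading; it is released with the arm clear, and the job is handed in (no verdict was returned).

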